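# Load the blade insert into the potato slicer

## Task

Load the blade insert of the potato slicer: with the fingertips press the grey insert down hard against its sprung bed, on the flat thumb deck just behind its raised rib, so that it is low enough for the bridge, and while pressing slide it under the bridge and the leaf spring until its nose is fully home against the end stop. Only press and push it, never pick it up; leave the mug, the shaker and the fork alone, and take the hand away at the end.

Things in the scene. Friction and masses are not known exactly. Their poses are not given: they have to be found in the camera images.
- slicer: potato slicer fixed to the table: steel trough 100 mm wide. Origin on the table below the middle of the bridge's front face; x = sliding direction, into the bridge; z up. Trough x = -190 to 70 mm, rails 84 mm apart inside, tops 48 mm high; a grab loop reaches x = 105 mm. Behind the bridge a fixed floor 24 mm above the table
- bridge (a point): middle of the lower front edge of the bridge, a bar across the trough at x = 0 to 20 mm of the slicer; underside 35 mm, top 58 mm above the table
- stop (a point): middle of the end stop's face, at x = 62 mm of the slicer, 28 mm above the table; the stop's top is at 48 mm
- insert: loose grey flat blade insert, 130 x 80 x 8 mm, 150-310 g, on the sprung bed in the trough. Origin: centre of underside; x to its round nose (+65 mm), along the slicer's x. Rib across the top at x = -15 to -7 mm, 8 thick, 10 high. The part before the rib goes under the bridge; the flat thumb deck behind it (x = -65 to -15) stays out. Home: origin 3 mm before the slicer's, rib 10 mm short of the bridge
- insert_press (a point): point to press: on the top face of the thumb deck, on the centre line, 13 mm behind the rear face of the rib (42 mm above the table while the bed is up)
- insert_nose (a point): foremost point of the insert's nose, half-way up its 8 mm thickness; fully home when at x = 62 mm of the slicer
- bed (a joint): sprung plate under the insert, x = -182 to -6 mm of the slicer: 0 m = up (insert top 42 mm above the table, too high for the bridge); grows as pressed straight down; bottoms at 0.010 (insert top 32 mm). Spring 8 N up, 16 N fully down. About 0.007 or more lets the insert pass under the bridge. It rises when let go; harmless once the insert is home
- leaf (a joint): leaf spring fixed behind the bridge, a 34 mm wide steel strip sloping down and forward to its tip at x = 52 mm of the slicer: 0 rad = at rest, tip low; grows to about 0.2 rad as the insert's nose lifts it (about 4 N at the tip)
- mug: glass mug, 76 mm wide, 100 mm high, origin under its centre; leave alone
- shaker: steel salt shaker, 44 mm wide, 80 mm high, origin under its centre; leave alone
- fork: two-pronged frying fork lying on the table, 290 mm long, 16 mm thick, origin under its middle; leave alone
Not all that is in view belongs to the job. What is meant by the insert is not pink or purple, and is the smaller of those in its own colour.

How it is judged:
By the outcome, as a careful person would: the job done as asked, in the order asked, and still so for the second after the job is handed in, with the robot touching nothing.
It also fails if it takes over 34 s, if anything falls off the work surface, if the arm or the gripper's body presses on something with over 40 N, if the wrist force passes 120 N, or if a joint passes its speed limit or range.

## Robot

A 7-joint arm with a two-finger parallel gripper is mounted at the origin on the work surface. World frame = base frame: x ahead of the robot, y to its left, z up, the work surface at z = 0. Lengths are in m, angles in rad, forces in N, time in s.
With the tool pointing down it reaches from about 0.4 to 0.85 m from the base axis. Payload 4.5 kg.
Tool frame: the origin (TCP) lies at the very end of the fingers, on their centre line; the grasp point (between the pads) lies 19 mm behind it (tcp_to_grasp is the z of the grasp point in the tool frame, in m); z points along the fingers, y is the line along which they close (so a half turn about z gives the same grasp; the last joint's range is limited). The gripper opens to 88 mm and grips with 3 to 60 N. Pads are 18 mm wide; open, the fingers measure 123 mm over their backs; the gripper's body (75 mm by 187 mm) begins 45 mm behind the grasp point.
Start: joints at [0.034, 0.689, -0.195, 1.565, 0.157, 0.902, -0.215], TCP at [0.625, 0, 0.239] pointing down, gripper open.
Joint ranges: [-3.01, 3.01], [-0.46, 2.08], [-1.47, 1.51], [0.13, 2.56], [-1, 4.14], [0.04, 2.09], [-2.66, 2.66]. Speed limits (rad/s): [2.57, 2.57, 3.14, 3.14, 3.14, 3.14, 3.14].

## Interface

Orientations are given as a unit quaternion [x, y, z, w].
In Python, from plant import * gives the robot as it stands. The module is installed in compiled form; this text tells all that it offers.
- The arm moves only by the shell command python3 -m jog 'ROWS' [OPENING] [FORCE]. ROWS is JSON, a list that holds one entry, the list of rows, each a list of 6 numbers: the shift along the tool's x, y, z in m, then the turn, a rotation vector about the tool's x, y, z in rad. In form: [[[dx, dy, dz, ax, ay, az], ...]]. A call has 1 to 12 rows; each row shifts and turns the commanded pose from where the row before left it, along the tool's axes as they then stand; what a row does not reach is not made up. A row lasts 1/8 s, in which the tool goes at most 62.5 mm and 10.7 degrees, less where a joint would pass 70% of its speed; a pose out of reach is approached as far as the arm can. A call with a gripper value outside its range is refused whole. OPENING is the finger opening in m, from 0 to 0.0881, set as the call begins (- or left out, the last holds). The fingers move at their own pace and stop on an object; FORCE is the grip in N (left out, the last holds). Time passes only in rows, so rows that do not move let the fingers close. It gives the time, the measured TCP pose, the force, the opening and the grip force at its end, in the units of the state.
- get_state(): the state, without advancing time (a new reading comes with each control period).
- snapshot(name): name is "scene" or "side" or "wrist"; returns a dict with "frame" (384x512x3 uint8, red, green, blue), "mtx" (3x3 intrinsics, pixels), "xyz" and "orientation" of the camera in the world; the wrist camera has in their place "mount" (4x4, takes a point from camera to tool coordinates, whose origin is the TCP and whose axes are the flange's). Camera axes: x right, y down, z forward; pixel columns grow to the right and rows downward; lengths in m; the calibration is good to about 2 mm. A picture is of the moment at which its call begins: read the wrist's pose just before it. There is no depth.
- finish_job(): hands the job in; it is judged then, once.
The state is a dict: "clock": time; "q": joint angles; "qd": joint speeds; "joint_torque": joint torques, N m; "tool_pos": TCP position; "eef_rot": TCP orientation; "contact_force": force on the tool from outside, world axes, zero at the start; "moment": the same for the moment, N m; "opening": opening from 0.0 (shut) to 1.0 (fully open); "finger_force": force on a finger pad.
Only numpy, scipy, OpenCV 4.12 (cv2) and the standard library are available. Lean on these libraries where they do the work, as an engineer would, in place of code of your own. Each camera call takes 0.05 s, during which the arm holds its last target. There are 200 camera calls.

## Working session

There is one attempt and no reset: what is moved stays moved. The work goes in short steps, Python scripts to look and compute and a shell command to move; the robot and the scene stay as the last step left them, time stands still between calls to the robot, and variables do not carry over. Pictures are saved under pics/ and viewed, at most 10 in all, crops included, and the job is handed in when it is done.

```bash
mkdir -p pics; python3 - <<'E'
from plant import *
import cv2,numpy as np
s=get_state();print({k:np.round(v,3).tolist() for k,v in s.items()})
a=snapshot("scene");b=snapshot("side")
for n,d in(("scene",a),("side",b)):
    cv2.imwrite(f"pics/{n}0.png",d["frame"][:,:,::-1]);print(n,d["mtx"].tolist(),d["xyz"],d["orientation"])
w=snapshot("wrist");cv2.imwrite("pics/wrist0.png",w["frame"][:,:,::-1]);print(w["mtx"].tolist(),w["mount"].tolist())
E
```

```text
{'clock': 0.0, 'q': [0.034, 0.69, -0.195, 1.566, 0.157, 0.902, -0.215], 'qd': [0.0, 0.001, -0.001, 0.0, -0.001, 0.0, 0.0], 'joint_torque': [0.0, -52.757, -1.267, -15.343, -0.053, 0.007, 0.0], 'tool_pos': [0.624, -0.0, 0.238], 'eef_rot': [0.707, 0.707, -0.001, -0.001], 'contact_force': [-0.154, -0.992, -0.444], 'moment': [0.034, 0.011, 0.082], 'finger_force': 0.0, 'opening': 1.002}
scene [[437.2300744654903, 0.0, 253.23636568821198], [0.0, 437.2300744654903, 190.4799843533903], [0.0, 0.0, 1.0]] [ 1.21315613 -0.50558293  0.83982287] [ 0.81449606  0.41871164 -0.17729142 -0.36033939]
side [[351.44388711493986, 0.0, 255.22331553282805], [0.0, 351.44388711493986, 186.1717378208843], [0.0, 0.0, 1.0]] [0.54192506 0.71097874 0.64490896] [-0.03170729  0.90119067 -0.43220181  0.00718494]
[[331.62082482884415, 0.0, 255.19690995263187], [0.0, 331.62082482884415, 192.96474194157796], [0.0, 0.0, 1.0]] [[0.0003834314081441629, -0.9499617361679734, -0.3123660557696417, 0.08092558889734622], [0.9999995324870757, 0.0006415315042908572, -0.0007235073996138528, -0.00020709859480327886], [0.000887697011114948, -0.3123656323190128, 0.9499615380319132, -0.14537352425619487], [0.0, 0.0, 0.0, 1.0]]
```

View pics/scene0.png

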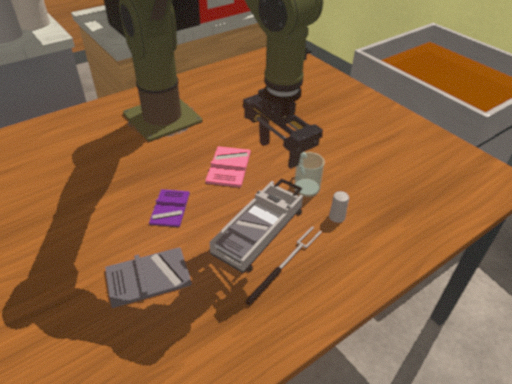

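View pics/side0.png

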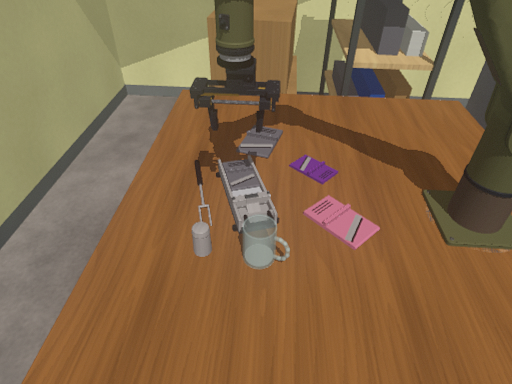

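View pics/wrist0.png

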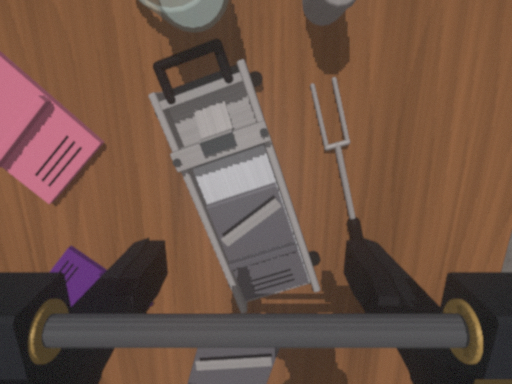

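Candidates for the insert are the grey one in the trough (scene 255,225), a larger grey one on the table (148,277), a pink one (228,167) and a purple one (170,208). I choose the smaller grey one in the trough and will check it in a crop.

```bash
python3 - <<'E'
import cv2
i=cv2.imread("pics/wrist0.png")[60:320,140:340]
cv2.imwrite("pics/crop1.png",cv2.resize(i,None,fx=2.3,fy=2.3,interpolation=cv2.INTER_CUBIC))
E
```

```text
(no output)
```

View pics/crop1.png

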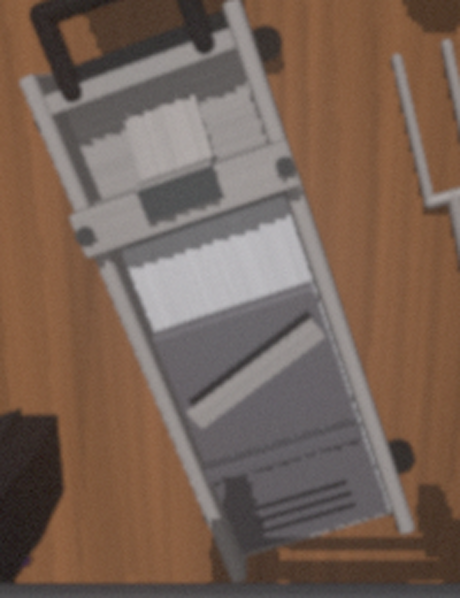

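The crop shows the insert in the trough. Its front edge runs (155,330)-(315,285), the slanted light blade is at (255,375), the rib is the line near (285,445), and the deck grooves are at (305,510). The bridge is at (185,210). Next I'll project these to the slicer frame.

```bash
cat > h.py <<'E'
import numpy as np
from scipy.spatial.transform import Rotation as R
def rays(d,uv,s=None):
    uv=np.atleast_2d(uv).astype(float)
    c=np.c_[uv,np.ones(len(uv))]@np.linalg.inv(d["mtx"]).T
    if "mount" in d:
        Rt=R.from_quat(s["eef_rot"]).as_matrix();M=d["mount"]
        return Rt@M[:3,3]+s["tool_pos"], c@(Rt@M[:3,:3]).T
    return np.array(d["xyz"]), c@R.from_quat(d["orientation"]).as_matrix().T
def onz(d,uv,z,s=None):
    o,r=rays(d,uv,s); return o+r*((z-o[2])/r[:,2])[:,None]
E
python3 - <<'E'
from plant import *
from h import *
s=get_state();d=snapshot("wrist")
P=lambda L,z:onz(d,[[140+x/2.3,60+y/2.3] for x,y in L],z,s)
np.set_printoptions(precision=4,suppress=True)
rr=P([(238,0),(410,530)],.048);rl=P([(25,80),(215,520)],.048)
print("rails",rr,rl)
for r in(rr,rl):
    v=r[0]-r[1];print(np.degrees(np.arctan2(v[1],v[0])),np.linalg.norm(v))
br=P([(97,258),(300,187)],.058);print("bridge front top",br)
v=rr[0]-rr[1]+rl[0]-rl[1];v=v[:2]/np.linalg.norm(v[:2]);n=np.array([-v[1],v[0]])
print(v,np.degrees(np.arctan2(v[1],v[0])))
print("rail lat",rr[:,:2]@n,rl[:,:2]@n,"br",br[:,:2]@v,br[:,:2]@n)
x0=(br[:,:2]@v).mean()
for nm,L,z in [("front",[(155,330),(315,285)],.042),("rear",[(248,553),(390,515)],.042),("rib a",[(210,465),(360,425)],.052),("rib b",[(250,470),(360,440)],.042),("white front",[(130,265),(290,215)],.04),("stop",[(50,105),(225,45)],.048),("leaf tip?",[(130,120),(195,98)],.03)]:
    q=P(L,z)[:,:2];print(nm,q@v-x0,q@n)
E
```

```text
rails [[ 0.6127  0.1023  0.048 ]
 [ 0.6982 -0.1503  0.048 ]] [[ 0.5225  0.0708  0.048 ]
 [ 0.5984 -0.1445  0.048 ]]
108.69627051675718 0.2665781219876579
109.42264137654627 0.2283159712749807
bridge front top [[ 0.5499 -0.0041  0.058 ]
 [ 0.6388  0.0273  0.058 ]]
[-0.3261  0.9453] 109.0313763214293
rail lat [-0.6126 -0.611 ] [-0.517  -0.5186] br [-0.1832 -0.1825] [-0.5185 -0.6128]
front [-0.0447 -0.0482] [-0.526  -0.6049]
rear [-0.1772 -0.1791] [-0.5263 -0.6036]
rib a [-0.1163 -0.1193] [-0.5282 -0.6042]
rib b [-0.1307 -0.1325] [-0.5437 -0.6014]
white front [-0.0115 -0.0134] [-0.5263 -0.6043]
stop [0.0666 0.065 ] [-0.5228 -0.6016]
leaf tip? [0.0494 0.0488] [-0.5493 -0.5804]
```

The sizes check out: length about 132 mm, width 78 mm, rib in place. The insert origin is at slicer x ≈ -112 mm and the press point at about (0.639, -0.121). Now I'll turn, close the fingers and hover.

```bash
python3 -m jog '[[[0,0,0,0,0,-0.166],[0,0,0,0,0,-0.166],[-0.03,-0.0063,0.037,0,0,0],[-0.03,-0.0063,0.037,0,0,0],[-0.03,-0.0063,0.037,0,0,0],[-0.0293,-0.0063,0.037,0,0,0],[0,0,0,0,0,0],[0,0,0,0,0,0]]]' 0 20
python3 - <<'E'
from plant import *
from h import *
import cv2
s=get_state();w=snapshot("wrist");a=snapshot("scene")
cv2.imwrite("pics/w1.png",w["frame"][:,:,::-1]);cv2.imwrite("pics/s1.png",a["frame"][:,:,::-1])
Rt=R.from_quat(s["eef_rot"]).as_matrix();print(np.round(Rt,4).tolist())
im=np.vstack([cv2.resize(w["frame"][:,:,::-1],None,fx=1.1,fy=1.1)])
b=cv2.resize(a["frame"][150:320,180:360,::-1],None,fx=2.48,fy=2.48)
b=cv2.copyMakeBorder(b,0,max(0,im.shape[0]-b.shape[0]),0,0,cv2.BORDER_CONSTANT)[:im.shape[0],:800-im.shape[1]+0]
cv2.imwrite("pics/w1v.png",w["frame"][:,:,::-1])
E
```

```text
clock: 1.2
tool_pos: [0.6408, -0.1192, 0.0916]
eef_rot: [0.58, 0.815, 0.001, 0.0]
contact_force: [0.6, -0.1, 0.3]
opening: 0.114
finger_force: 0.0
[[-0.3269, 0.9451, 0.0015], [0.9451, 0.3269, 0.0016], [0.0011, 0.0019, -1.0]]
```

View pics/w1.png

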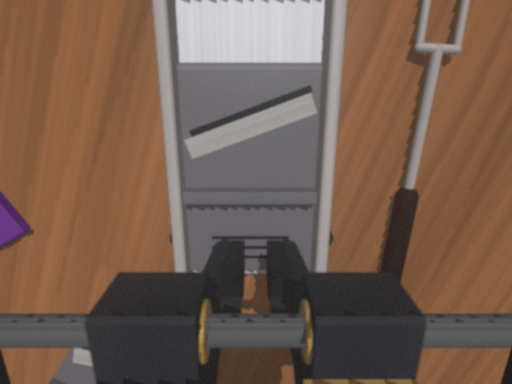

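The insert is squarely aligned. The front edge is at row 64, the rib top spans rows 190-206, and the insert sides are at u≈180-322. Now I'll measure these relative to the TCP.

```bash
python3 - <<'E'
from plant import *
from h import *
s=get_state();d=snapshot("wrist");Rt=R.from_quat(s["eef_rot"]).as_matrix()
np.set_printoptions(precision=4,suppress=True)
for n,L,z in [("front",[(180,65),(321,64)],.042),("rib front",[(190,191),(312,191)],.052),("rib rear",[(190,205),(312,205)],.052),("rails inner@60",[(178,60),(329,60)],.048),("rails inner@250",[(188,250),(317,250)],.048)]:
    print(n,((onz(d,L,z,s)-s["tool_pos"])@Rt)[:,:2].tolist())
print(s["tool_pos"],s["opening"])
E
```

```text
front [[0.0909673596831772, -0.04194612976522311], [0.09152151326336393, 0.03584727006809599]]
rib front [[0.021162204634794974, -0.038800306878043055], [0.021140446652034333, 0.03305164199485612]]
rib rear [[0.012383514065441373, -0.03933467449068253], [0.012354058738560623, 0.03352438753794693]]
rails inner@60 [[0.09314877070329947, -0.04155762920729104], [0.09319110073856884, 0.03888508511424852]]
rails inner@250 [[-0.01969787421745068, -0.04331605553029358], [-0.019759730315949457, 0.03909526246235059]]
[ 0.6414 -0.1186  0.0926] 0.02654522258642421
```

```bash
python3 -m jog '[[[-0.001,-0.002,0.012,0,0,0],[0,0,0.012,0,0,0],[0,0,0.012,0,0,0],[0,0,0.01,0,0,0],[0,0,0,0,0,0],[0,0,0,0,0,0]]]' 0 20
python3 -m jog '[[[0,0,0.004,0,0,0],[0,0,0.003,0,0,0],[0,0,0.003,0,0,0],[0,0,0,0,0,0],[0,0,0,0,0,0]]]'
```

```text
clock: 2.1
tool_pos: [0.6386, -0.1226, 0.0448]
eef_rot: [0.581, 0.814, 0.0, 0.0]
contact_force: [-0.8, -0.1, 0.5]
opening: 0.003
finger_force: 0.0
clock: 2.72
tool_pos: [0.6392, -0.1226, 0.0362]
eef_rot: [0.581, 0.814, 0.0, 0.001]
contact_force: [-1.4, -0.8, 8.6]
opening: 0.002
finger_force: 4.7
```

```bash
python3 -m jog '[[[0,0,0.003,0,0,0],[0,0,0.002,0,0,0],[0,0,0,0,0,0],[0,0,0,0,0,0]]]'; python3 -m jog '[[[0,0,0.002,0,0,0],[0,0,0,0,0,0],[0,0,0,0,0,0]]]'
```

```text
clock: 3.22
tool_pos: [0.6392, -0.1227, 0.0324]
eef_rot: [0.581, 0.814, 0.0, 0.001]
contact_force: [-4.6, 0.4, 17.5]
opening: 0.007
finger_force: 8.7
clock: 3.6
tool_pos: [0.6392, -0.1227, 0.0323]
eef_rot: [0.581, 0.814, 0.0, 0.001]
contact_force: [-7.9, 0.6, 30.0]
opening: 0.002
finger_force: 15.0
```

Bottomed at 32 mm with 30 N, so I start the slide.

```bash
python3 -m jog '[[[0.004,0,0,0,0,0],[0.006,0,0,0,0,0],[0.006,0,0,0,0,0],[0.006,0,0,0,0,0],[0.006,0,0,0,0,0],[0.006,0,0,0,0,0],[0.004,0,0,0,0,0],[0,0,0,0,0,0]]]'
python3 - <<'E'
from plant import *
from h import *
import cv2
s=get_state();w=snapshot("wrist");cv2.imwrite("pics/w2.png",w["frame"][:,:,::-1]);print(s["tool_pos"],s["contact_force"])
E
```

```text
clock: 4.6
tool_pos: [0.6319, -0.0944, 0.0325]
eef_rot: [0.582, 0.813, -0.0, 0.008]
contact_force: [1.6, -10.6, 21.2]
opening: 0.006
finger_force: 10.3
[ 0.63188556 -0.0944444   0.0324504 ] [  1.58010209 -10.56009811  21.18138793]
```

View pics/w2.png

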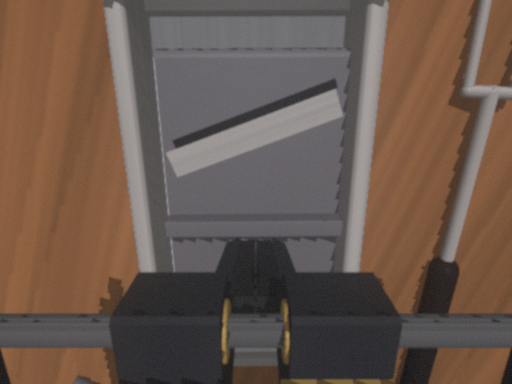

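The front edge (row 50) is still short of the bridge (row 12), and the insert is sitting low and moving with the fingers. Continue, pressing a little more.

```bash
python3 -m jog '[[[0.003,0,0.0015,0,0,0],[0.005,0,0,0,0,0],[0.005,0,0,0,0,0],[0.005,0,0,0,0,0],[0.005,0,0,0,0,0],[0.005,0,0,0,0,0],[0.005,0,0,0,0,0],[0.003,0,0,0,0,0]]]'
python3 - <<'E'
from plant import *
from h import *
import cv2
s=get_state();w=snapshot("wrist");cv2.imwrite("pics/w3.png",w["frame"][:,:,::-1]);print(s["tool_pos"],s["contact_force"])
E
```

```text
clock: 5.65
tool_pos: [0.6219, -0.0654, 0.0324]
eef_rot: [0.584, 0.812, -0.002, 0.011]
contact_force: [3.3, -19.4, 28.9]
opening: 0.005
finger_force: 14.7
[ 0.62185302 -0.06538092  0.03240784] [  3.26381745 -19.43057747  28.88754267]
```

View pics/w3.png

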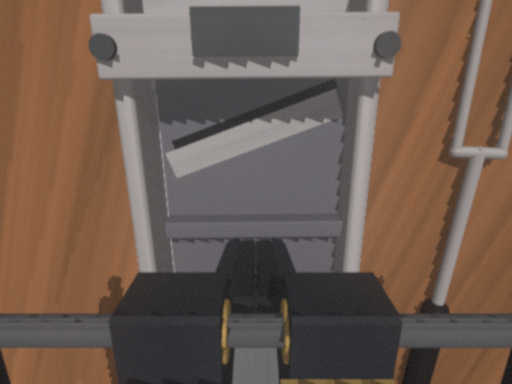

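The nose is under the bridge (bridge rows 15-75) and the rib (rows 215-236) is unchanged relative to the fingers. The TCP has travelled 60 mm of about 109 mm.

```bash
python3 -m jog '[[[0.004,0,0,0,0,0],[0.005,0,0,0,0,0],[0.005,0,0,0,0,0],[0.005,0,0,0,0,0],[0.005,0,0,0,0,0],[0.005,0,0,0,0,0],[0.004,0,0,0,0,0],[0.003,0,0,0,0,0]]]'
python3 -m jog '[[[0.003,0,0,0,0,0],[0.003,0,0,0,0,0],[0.002,0,0,0,0,0]]]'
```

```text
clock: 6.7
tool_pos: [0.6106, -0.0328, 0.0324]
eef_rot: [0.584, 0.811, -0.002, 0.012]
contact_force: [4.1, -23.2, 30.6]
opening: 0.007
finger_force: 15.3
clock: 7.08
tool_pos: [0.6085, -0.0261, 0.0324]
eef_rot: [0.585, 0.811, -0.002, 0.012]
contact_force: [5.1, -22.1, 31.5]
opening: 0.008
finger_force: 15.4
```

```bash
python3 -m jog '[[[0.002,0,0,0,0,0],[0.002,0,0,0,0,0],[0.002,0,0,0,0,0]]]'
python3 -m jog '[[[0.002,0,0,0,0,0],[0.002,0,0,0,0,0],[0,0,0,0,0,0]]]'
python3 - <<'E'
from plant import *
from h import *
import cv2
s=get_state();w=snapshot("wrist");cv2.imwrite("pics/w4.png",w["frame"][:,:,::-1])
E
```

```text
clock: 7.45
tool_pos: [0.6073, -0.0211, 0.0324]
eef_rot: [0.585, 0.811, -0.002, 0.013]
contact_force: [6.8, -23.1, 30.1]
opening: 0.003
finger_force: 16.3
clock: 7.82
tool_pos: [0.6056, -0.0161, 0.0324]
eef_rot: [0.585, 0.811, -0.002, 0.012]
contact_force: [5.2, -22.1, 32.0]
opening: 0.006
finger_force: 16.5
```

View pics/w4.png

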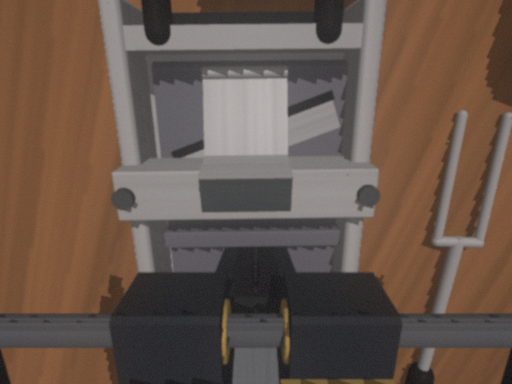

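The nose edge (row ~57) is almost at the stop (row ~50), and there has been no force rise yet. Push on in small steps.

```bash
python3 -m jog '[[[0.002,0,0,0,0,0],[0.002,0,0,0,0,0],[0,0,0,0,0,0]]]'
python3 -m jog '[[[0.002,0,0,0,0,0],[0.001,0,0,0,0,0],[0,0,0,0,0,0]]]'
```

```text
clock: 8.25
tool_pos: [0.6046, -0.0132, 0.0324]
eef_rot: [0.585, 0.811, -0.002, 0.012]
contact_force: [6.1, -23.7, 31.4]
opening: 0.004
finger_force: 18.2
clock: 8.62
tool_pos: [0.6045, -0.0131, 0.0324]
eef_rot: [0.586, 0.81, -0.003, 0.014]
contact_force: [8.3, -27.7, 29.1]
opening: 0.007
finger_force: 18.6
```

```bash
python3 -m jog '[[[0.002,0,0,0,0,0],[0.002,0,0,0,0,0],[0,0,0,0,0,0]]]'
python3 -m jog '[[[0.002,0,0,0,0,0],[0.001,0,0,0,0,0],[0,0,0,0,0,0]]]'
python3 - <<'E'
from plant import *
from h import *
import cv2
s=get_state();w=snapshot("wrist");cv2.imwrite("pics/w5.png",w["frame"][:,:,::-1])
cv2.imwrite("pics/w5c.png",cv2.resize(w["frame"][0:270,90:390,::-1],None,fx=2.2,fy=2.2,interpolation=cv2.INTER_CUBIC))
E
```

```text
clock: 9.0
tool_pos: [0.6045, -0.013, 0.0325]
eef_rot: [0.587, 0.81, -0.004, 0.016]
contact_force: [10.7, -33.6, 25.8]
opening: 0.006
finger_force: 22.0
clock: 9.38
tool_pos: [0.6044, -0.0129, 0.0325]
eef_rot: [0.587, 0.809, -0.005, 0.017]
contact_force: [12.7, -37.2, 24.6]
opening: 0.01
finger_force: 22.9
```

View pics/w5c.png

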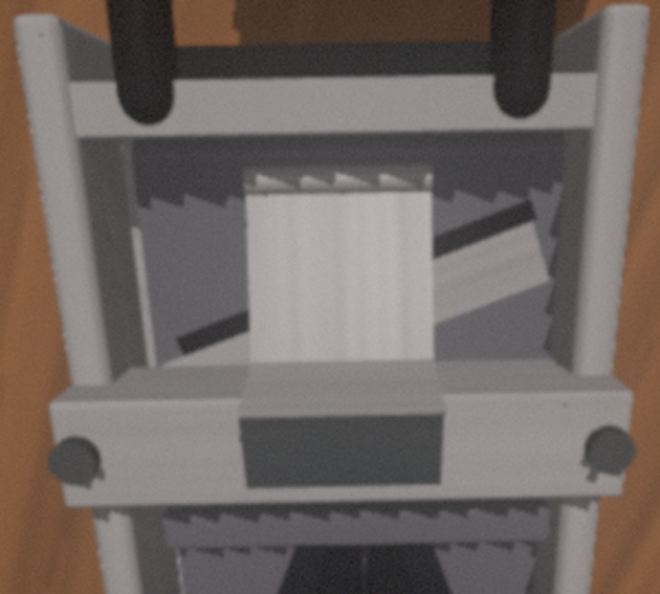

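The nose is at the stop, with 39 N and no movement. Relieve the push first, then lift.

```bash
python3 -m jog '[[[-0.005,0,0,0,0,0],[-0.005,0,0,0,0,0],[-0.005,0,0,0,0,0],[0,0,0,0,0,0]]]'
python3 -m jog '[[[-0.004,0,0,0,0,0],[-0.003,0,0,0,0,0],[0,0,0,0,0,0]]]'
```

```text
clock: 9.93
tool_pos: [0.6046, -0.0131, 0.0324]
eef_rot: [0.584, 0.812, -0.001, 0.01]
contact_force: [1.0, -17.0, 33.8]
opening: 0.007
finger_force: 19.9
clock: 10.3
tool_pos: [0.6046, -0.0133, 0.0323]
eef_rot: [0.582, 0.813, 0.001, 0.006]
contact_force: [-2.7, -6.3, 37.9]
opening: 0.004
finger_force: 19.3
```

```bash
python3 -m jog '[[[-0.003,0,0,0,0,0],[0,0,0,0,0,0],[0,0,-0.003,0,0,0],[0,0,-0.005,0,0,0],[0,0,-0.008,0,0,0],[0,0,-0.015,0,0,0],[0,0,-0.03,0,0,0],[0,0,-0.04,0,0,0],[0,0,-0.04,0,0,0],[0,0,0,0,0,0]]]'
python3 - <<'E'
from plant import *
from h import *
import cv2
s=get_state();w=snapshot("wrist");a=w["frame"][:,:,::-1];print(s["tool_pos"])
cv2.imwrite("pics/w6.png",cv2.resize(a[40:330,120:400],None,fx=2,fy=2,interpolation=cv2.INTER_CUBIC))
E
```

```text
clock: 11.55
tool_pos: [0.6018, -0.0109, 0.1706]
eef_rot: [0.58, 0.814, 0.002, 0.002]
contact_force: [0.6, -1.0, -0.1]
opening: 0.006
finger_force: 0.0
[ 0.60179358 -0.01088366  0.17063151]
```

View pics/w6.png

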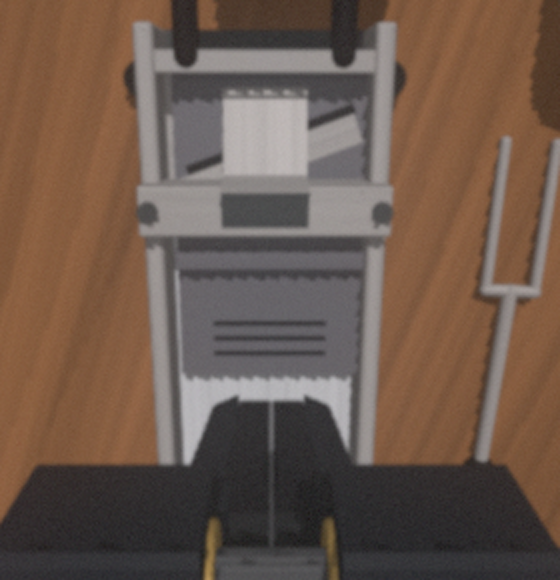

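Hand is clear and the insert looks home. One numeric check: rear edge at crop row 377, bridge top front edge at 236, stop at 73.

```bash
python3 - <<'E'
from plant import *
from h import *
s=get_state();d=snapshot("wrist");Rt=R.from_quat(s["eef_rot"]).as_matrix()
f=lambda y,z:(((onz(d,[[120+265/2,40+y/2]],z,s)-s["tool_pos"])@Rt)[0,0]*1e3).round(1)
b=f(236,.058)
print("rear",f(377,.036)-b,f(377,.033)-b,f(377,.04)-b,"rib rear base",f(276,.036)-b,"rib top rear",f(270,.046)-b,"stop top",f(73,.048)-b,"bridge back",f(180,.058)-b)
E
```

```text
rear -70.3 -71.7 -68.5 rib rear base -22.400000000000002 rib top rear -17.0 stop top 60.60000000000001 bridge back 21.8
```

```bash
python3 -c "
from plant import *
print(finish_job())"
```

```text
the job is handed in; nothing more can be done
None
```

The insert is under the bridge and leaf spring with its nose against the end stop: it held still under about 39 N of push, and its rear edge and rib measured within about 2 mm of the home position. The hand is clear and the job was handed in at about 12 s.

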